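# Lay out lens parts on the assembly mat

## Robot

A 6-joint arm with a two-finger parallel gripper is mounted at the origin on the work surface. World frame = base frame: x ahead of the robot, y to its left, z up, the work surface at z = 0. Lengths are in mm, angles in rad, forces in N, time in s.
With the tool pointing down it reaches from about 400 to 925 mm from the base axis. Payload 12.5 kg.
Tool frame: the origin (TCP) lies midway between the tips of the shut fingers; the grasp point (between the pads) lies 19 mm behind it (env.grip_depth is the distance from the TCP to the grasp point, in mm); z points along the fingers, y is the line along which they close (so a half turn about z gives the same grasp; the last joint's range is limited). The gripper opens to 95 mm and grips with 3 to 60 N. Pads are 20 mm wide; open, the fingers measure 119 mm over their backs; the gripper's body (75 mm by 180 mm) begins 59 mm behind the grasp point.
Start: joints at [-1.292, 0.491, 1.559, -0, 1.092, -0.106], TCP at [234.632, -579.305, 214.661] pointing down, gripper open.
Joint ranges: [-3.1, 3.1], [-0.84, 2.19], [0.05, 2.79], [-1.13, 4.28], [0.06, 2.93], [-2.69, 2.69]. Speed limits (rad/s): [2.22, 2.22, 2.79, 3.14, 3.14, 3.14].

## Interface

Orientations are given as [roll, pitch, yaw] about the fixed x, y, z axes, in that order (R = Rz(yaw) Ry(pitch) Rx(roll)).
In Python, from cell import monitor, viewer, order, env gives the robot as it stands.
- The arm moves only by the tool move_arm, never from a script. Its argument "moves" is one flat list of numbers, 4 for each row, row after row: the shift along the tool's x, y, z normalised to -1 to 1, where 1 is 0.15 m, then the turn about the tool's z normalised to -1 to 1, where 1 is pi/2 rad. A call has 1 to 10 rows; each row shifts and turns the commanded pose from where the row before left it, along the tool's axes as they then stand; what a row does not reach is not made up. A row lasts 1/8 s, in which the tool goes at most 62.5 mm and 10.7 degrees, less where a joint would pass 70% of its speed; a pose out of reach is approached as far as the arm can. A call with a number of a shift or a turn outside -1 to 1 is refused whole. A call with a gripper value outside its range is refused whole. "claw" is the finger opening in mm, from 0 to 95.1, set as the call begins (left out, the last holds). The fingers move at their own pace and stop on an object; the grip force is fixed at half the most. Time passes only in rows, so rows that do not move let the fingers close. It gives the time, the measured TCP pose, the force, the opening and the grip force at its end, in the units of the state.
- monitor.state(): the state, without advancing time (a new reading comes with each control period).
- viewer.read_camera(name): name is "side" or "top"; returns the picture (480x640x3 uint8, red, green, blue); there is no depth.
- viewer.camera_info(name): a dict with "K" (3x3 intrinsics, pixels), "camera_from_world" (4x4, takes a point from world to camera coordinates). Camera axes: x right, y down, z forward; pixel columns grow to the right and rows downward; lengths in mm; the calibration is good to about 2 mm. A picture is of the moment at which its call begins. camera_info takes no time and is no camera call.
- order.job_done(): hands the job in; it is judged then, once.
The state is a dict: "t": time; "joints": joint angles; "qvel": joint speeds; "tau": joint torques, N m; "eef_pos": TCP position; "tcp_rot": TCP orientation; "ft_force": force on the tool from outside, world axes, zero at the start; "moment": the same for the moment, N m; "opening": opening from 0.0 (shut) to 1.0 (fully open); "grip_force": force on a finger pad.
Only numpy, scipy, OpenCV 4.12 (cv2) and the standard library are available. Lean on these libraries where they do the work, as an engineer would, in place of code of your own. Each camera call takes 0.05 s, during which the arm holds its last target. There are 200 camera calls.

## Task

Lay out the parts for the next lens on the grey mat, in this order: lift the keyed aluminium guide straight up out of its steel nest and stand it midway between the barrel and the helicoid with its two tongues pointing at them; stand the spacer tube straight behind the guide (square to the mat, on the side away from the robot) with a gap of about 4 cm; lay the large mount ring centred on top of the barrel; and finally set the black lens cell, glass up, centred on that ring. Do not let the lens cell drop, do not drag or tip the nest, leave the small spare ring where it lies, and let everything stand released and at rest.

Things in the scene. Friction and masses are not known exactly. Their poses are not given: they have to be found in the camera images.
- mat: Flat grey assembly mat, 220 (its x) by 300 (its y) by 2 mm thick, fixed on the bench, its long edges roughly across the robot's view (turned at most 0.2 rad). Origin: centre of its underside; x points away from the robot, y to the robot's left. Barrel and helicoid stand on it, 100 mm either side of its centre along its y, so that the mat's centre is midway between them.
- barrel: Short aluminium lens barrel with a black band and a flat top with a dark disc, fixed upright on the mat, at its left or its right end. Diameter 56 mm (foot 62 mm), 30 mm tall; the top stands 32 mm above the bench. Origin: centre of its underside, 2 mm above the bench; z up.
- helicoid: Brass helicoid with a dark knurled band, fixed upright on the mat at the other end from the barrel. Foot diameter 52 mm, 52 mm tall. Origin: centre of its underside, 2 mm above the bench; z up.
- nest: Dark steel nest, loose, 0.9 kg: a foot 50 (x) by 112 (y) by 4 mm thick with two neighbouring blocks on it, 30 mm high overall, leaving between them a pocket for the guide, with T-shaped grooves that lock the guide against any sideways movement (play about 1.5 mm each way); the guide comes out only straight up, by more than 26 mm. The pocket is open at its x sides. Origin: centre of its underside; z up. Must not be shifted more than 15 mm or tipped.
- guide: Plain aluminium keyed guide, 65 mm tall, upright, 0.15 kg: a body 30 (its x) by 26 mm (its y) with a T-shaped tongue along the full height on each y side, 60 mm over both tongues. At the start it stands in the nest on its 4 mm floor, turned as the nest, with 39 mm of it standing above the nest's blocks; the two flat x faces are 30 mm apart and can be gripped above the nest. Origin: centre of its underside; z up. The two ways round are alike.
- tube: Aluminium spacer tube, open at both ends, standing upright on the bench: outer diameter 38, inner 28, 40 mm tall, 70 g. Origin: centre of its underside; z up.
- mount_ring: Large flat steel mount ring with three small lugs inside, lying on the bench: outer diameter 60, inner 40, 14 mm high, 80 g. Origin: centre of its underside; z up.
- cell: Black lens cell, a disc with a slightly domed clear glass on its upper face: diameter 48, 18 mm high (21 with the glass), 60 g, lying glass up on the bench. Origin: centre of its underside; z up.
- spare_ring: Small steel spare ring, not part of the job: outer diameter 42, inner 28, 12 mm high, lying on the bench among the parts. Origin: centre of its underside. It must stay within 15 mm of where it lies.

How it is judged (in metres and radians):
On the way, in this order (a step that is already met when the one before it is completed fails the run):
1. the guide stands between barrel and helicoid on the mat (x of guide in the frame of mat between -0.015 and 0.015 m and y of guide in the frame of mat between -0.015 and 0.015 m and height (world z) of guide below 0.006 m and angle between guide's own z axis and vertical below 0.1 rad and angle between the y axis of guide and the y axis of mat, either way round below 0.25 rad), for 0.2 s.
2. the tube stands behind the guide (horizontal distance between tube and guide between 0.059 and 0.093 m and y of tube in the frame of mat between -0.015 and 0.015 m and x of tube in the frame of mat above 0.04 m and height (world z) of tube below 0.006 m and angle between tube's own z axis and vertical below 0.1 rad), for 0.2 s.
3. the mount ring lies on the barrel (horizontal distance between mount_ring and barrel below 0.008 m and height (world z) of mount_ring between 0.028 and 0.036 m and angle between mount_ring's own z axis and vertical below 0.1 rad), for 0.2 s.
4. the lens cell lies on the mount ring (horizontal distance between cell and mount_ring below 0.008 m and height (world z) of cell between 0.042 and 0.05 m and angle between cell's own z axis and vertical below 0.1 rad), for 0.2 s.
At the end, for the whole second after the job is handed in: Guide upright midway within 15 mm, tongues within 0.25 rad of the mat's y; tube upright behind it, within 15 mm of the mat's middle line, centres 59 to 93 mm apart; ring flat on the barrel and cell glass up on the ring, each centred within 8 mm; all at rest (all of step 1 and all of step 2 and all of step 3 and all of step 4 and linear speed of each of guide, tube, mount_ring, cell below 0.02 m/s); the robot touches nothing.
It fails at once if the nest is shifted more than 15 mm or tipped (distance of nest from where it was at the start of the episode above 0.015 m or angle between nest's own z axis and vertical above 0.15 rad).
It fails at once if the small spare ring is shifted more than 15 mm (distance of spare_ring from where it was at the start of the episode above 0.015 m).
It fails at once if the lens cell is dropped (moves faster than 0.5 m/s without being held) (contact force between the fingers and cell below 0.05 N and linear speed of cell above 0.5 m/s).
It also fails if it takes over 115 s, if anything falls off the work surface, if the arm or the gripper's body presses on something with over 40 N, if the wrist force passes 120 N, or if a joint passes its speed limit or range.

## Working session

There is one attempt and no reset: what is moved stays moved. The work goes in short steps, Python scripts to look and compute and a tool call to move; the robot and the scene stay as the last step left them, time stands still between calls to the robot, and variables do not carry over. Pictures are saved under pics/ and viewed, at most 17 in all, crops included, and the job is handed in when it is done.

Besides the shell and the picture viewer there is one more tool, called after "Request:" as a command line: name --argument value ..., lists and objects as JSON in quotes. move_arm: Moves the arm, as the interface text tells. Scaled input: -1 to 1 covers 0.15 m each way for a shift and pi/2 rad each way for a turn. Its arguments: {"type":"object","properties":{"moves":{"type":"array"},"claw":{"type":"number"}},"required":["moves"]}

```bash
ls; mkdir -p pics; python3 - <<'E'
from cell import monitor, viewer, order, env
import cv2
for n in("top","side"):
    im=viewer.read_camera(n); cv2.imwrite(f"pics/{n}0.png",im[:,:,::-1])
    i=viewer.camera_info(n); print(n,i["K"],i["camera_from_world"])
print(monitor.state())
E
```

```text
pics
top [[622.66436923   0.         330.03360375]
 [  0.         622.66436923 241.96446419]
 [  0.           0.           1.        ]] [[-2.40531070e-02 -9.99687196e-01 -6.85260604e-03 -2.34492426e+01]
 [-9.85307402e-01  2.48653708e-02 -1.68970522e-01  5.39071539e+02]
 [ 1.69088060e-01  2.68765741e-03 -9.85597283e-01  1.19148563e+03]
 [ 0.00000000e+00  0.00000000e+00  0.00000000e+00  1.00000000e+00]]
side [[515.4274548    0.         323.50280599]
 [  0.         515.4274548  241.17907982]
 [  0.           0.           1.        ]] [[ 9.92613490e-01 -1.21119238e-01 -6.97058456e-03 -5.32870132e+02]
 [-9.22896006e-02 -7.16553745e-01 -6.91399566e-01  5.14468740e+01]
 [ 7.87469899e-02  6.86935849e-01 -7.22438960e-01  1.11033820e+03]
 [ 0.00000000e+00  0.00000000e+00  0.00000000e+00  1.00000000e+00]]
{'t': 0.1, 'joints': array([-1.29160824e+00,  4.91501639e-01,  1.55934734e+00, -3.23183972e-05,
        1.09168173e+00, -1.05622837e-01]), 'qvel': array([ 3.12934976e-05, -1.28218627e-03, -1.67484970e-03,  1.54763527e-03,
       -1.28593535e-03,  8.69366727e-04]), 'tau': array([ 3.15989368e-03, -6.13625836e+01, -2.58605254e+01,  6.94503752e-02,
        4.70270275e-02, -6.52371750e-05]), 'eef_pos': array([ 234.56279889, -579.10933758,  214.13289228]), 'tcp_rot': array([-3.14065681e+00, -7.03896723e-05,  3.84825800e-01]), 'ft_force': array([ 0.8056245 , -0.06837775, -0.12888561]), 'moment': array([ 0.03926689, -0.0051877 ,  0.02262959]), 'grip_force': 0.0, 'opening': 1.0030403274946722}
```

View pics/top0.png

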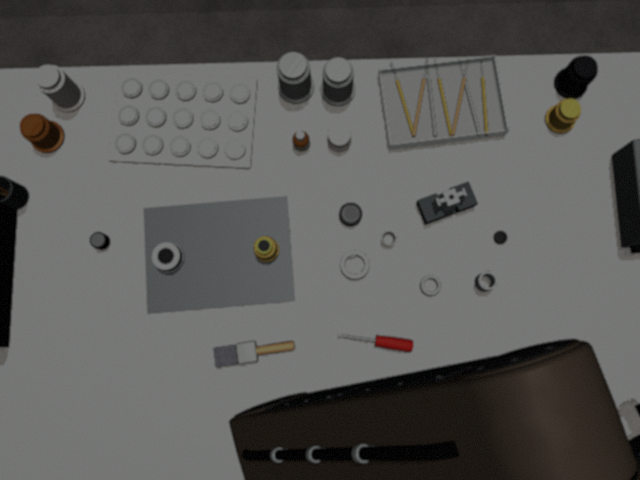

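View pics/side0.png

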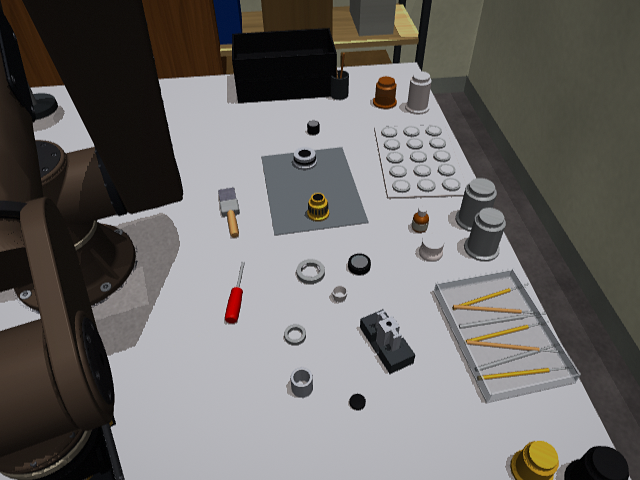

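Top: mat at the left, with the barrel (166,257) and helicoid (264,248). Cell is at (350,214), mount ring (354,265), small ring (388,240), nest with guide (447,203), another ring (430,285) and tube (485,282). There are distractors, so I'll enlarge.

```bash
python3 - <<'E'
import cv2,numpy as np
def crop(n,x0,y0,x1,y1,s,o):
    im=cv2.imread(f"pics/{n}0.png")[y0:y1,x0:x1]
    im=cv2.resize(im,None,fx=s,fy=s,interpolation=cv2.INTER_CUBIC)
    im=np.clip(im.astype(float)*(1.7 if n=="top" else 1),0,255).astype(np.uint8)
    for x in range((x0+9)//10*10,x1,10):
        cv2.line(im,(int((x-x0+.5)*s),0),(int((x-x0+.5)*s),6),(0,0,255),1); cv2.putText(im,str(x),(int((x-x0+.5)*s)-12,18),0,.4,(0,0,255))
    for y in range((y0+9)//10*10,y1,10):
        cv2.line(im,(0,int((y-y0+.5)*s)),(6,int((y-y0+.5)*s)),(0,0,255),1); cv2.putText(im,str(y),(8,int((y-y0+.5)*s)+4),0,.4,(0,0,255))
    cv2.imwrite(f"pics/{o}.png",im)
crop("top",335,175,515,305,4.4,"c1"); crop("top",138,190,303,318,4.6,"c2"); crop("side",255,240,425,415,3.4,"c3")
E
```

```text
(no output)
```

View pics/c1.png

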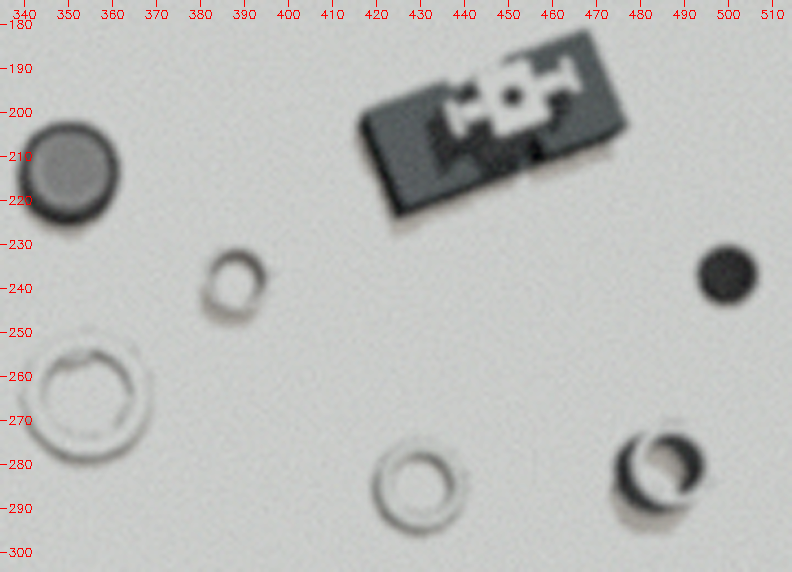

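View pics/c2.png

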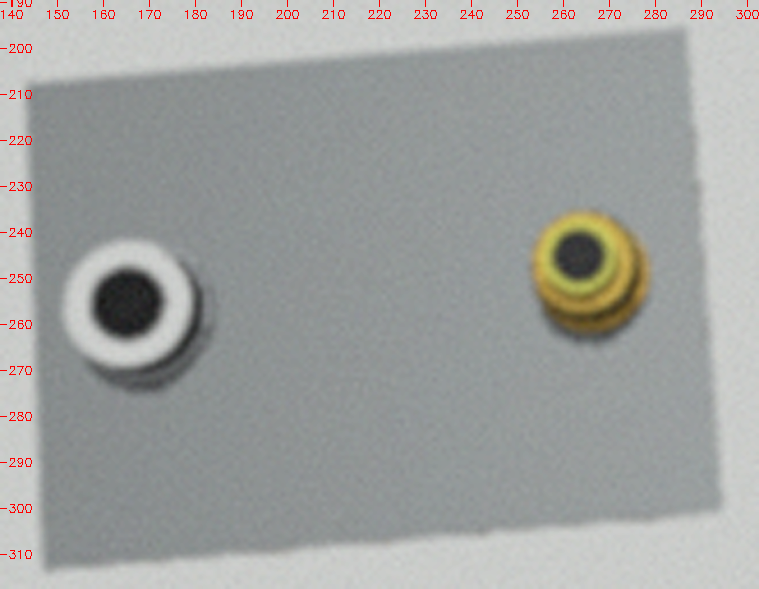

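View pics/c3.png

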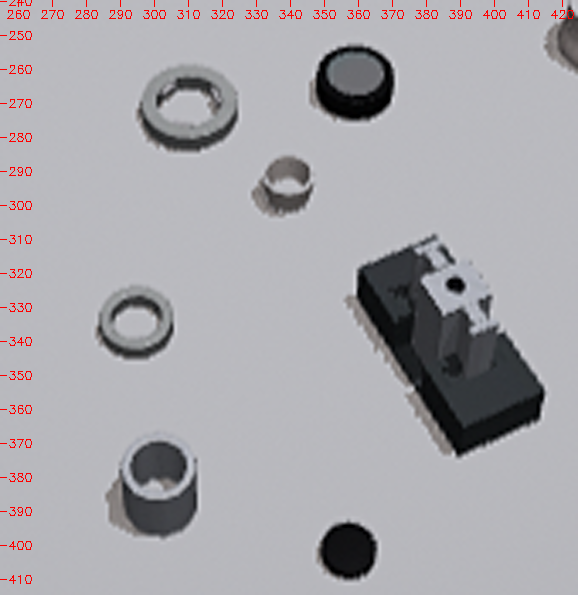

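Crops show the guide's hole at top (451.1,196.3) and side (388.6,323.3). Side rim centres are tube (301,376.6), mount ring (309.9,269.5), cell glass (359.2,261.3) and spare ring (294.6,332.7). Mat corners and the barrel and helicoid discs are clear in the top view.

```bash
cat > h.py <<'E'
from cell import monitor, viewer, order, env
import cv2,numpy as np
def px(n,u,v,z):
    i=viewer.camera_info(n);K=np.array(i["K"]);T=np.array(i["camera_from_world"])
    R=T[:3,:3];c=-R.T@T[:3,3];d=R.T@np.linalg.inv(K)@[u,v,1]
    return (c+d*(z-c[2])/d[2])[:2].round(1)
c1=lambda x,y:(x/4.4+334.5,y/4.4+174.5)
c2=lambda x,y:(x/4.6+137.5,y/4.6+189.5)
c3=lambda x,y:(x/3.4+254.5,y/3.4+239.5)
E
python3 - <<'E'
from h import *
C=np.array([px("top",*c2(*p),2) for p in((28,84),(685,28),(721,511),(45,570))]);print("mat",C,C.mean(0))
b=px("top",*c2(127,302),32);h=px("top",*c2(578,255),54);print(b,h,(b+h)/2,np.linalg.norm(b-h),np.arctan2(*(b-h)[::-1])-np.pi/2)
def ang(a,b): d=b-a; return np.arctan2(d[1],d[0])
print("long mat",ang(C[1],C[0])-np.pi/2,ang(C[2],C[3])-np.pi/2,"short",ang(C[3],C[0]),ang(C[2],C[1]))
print("side barrel/hel",px("side",305,154.5,32),px("side",318.5,197,54))
for nm,z,t,s in(("guide",69,(513,96),(456,285)),("cell",18,(70,172),(356,74)),("ring",14,(88,398),(188.5,102)),("spare",12,(419,487),(136.5,317)),("tube",40,(665,468),(158,466))):
    print(nm,px("top",*c1(*t),z),px("side",*c3(*s),z))
P=[px("top",*c1(*p),30) for p in((360,115),(590,30),(628,122),(400,215))];print(P,[ang(P[1],P[0])-np.pi/2,ang(P[2],P[3])-np.pi/2,ang(P[2],P[1]),ang(P[3],P[0])])
Q=[px("side",*c3(*p),30) for p in((358,270),(460,430),(543,388))];print(Q,ang(Q[1],Q[0])-np.pi/2,ang(Q[1],Q[2]))
T=[px("top",*c1(*p),69) for p in((450,120),(572,75))];print(T,ang(T[1],T[0])-np.pi/2)
E
```

```text
mat [[627.9 349.8]
 [646.3  52. ]
 [427.2  38.8]
 [408.6 336.5]] [527.5   194.275]
[522.2 294.7] [534.3  95.4] [528.25 195.05] 199.66697273209707 0.06063806271394778
long mat 0.061707988908115574 0.0623978973689161 short 0.060573322184506784 0.06017373021677515
side barrel/hel [523.9 284.1] [536.8  91.3]
guide [ 619.6 -277.6] [ 620.1 -278.8]
cell [601.  -79.8] [602.8 -82.4]
ring [495.3 -85. ] [497.5 -88.5]
spare [ 450.7 -235.4] [ 452.8 -239.3]
tube [ 453.8 -341.6] [ 456.  -347.6]
[array([ 621.9, -214.2]), array([ 659.6, -322.8]), array([ 615.4, -337.6]), array([ 574.3, -230.3])] [np.float64(0.33412956440439645), np.float64(0.3657991783481893), np.float64(0.32310740566708734), np.float64(0.32615581224345336)]
[array([ 577.2, -236.1]), array([ 612.4, -341. ]), array([ 660.7, -322.1])] 0.3237511233195778 0.3729877218000601
[array([ 609.3, -248.8]), array([ 628.6, -304.5])] 0.33355258151377054
```

Request:
move_arm --moves '[0, 0, 0, -0.108, 0, 0, 0, -0.108, 0, 0, 0, -0.108, 0, 0, 0, -0.108, 0, 0, 0, -0.108, 0, 0, 0, -0.108, 0, 0, 0, -0.108, 0, 0, 0, -0.108, 0, 0, 0, -0.108, 0, 0, 0, 0]' --claw 95

```text
t: 1.35
eef_pos: [234.6, -579.2, 214.4]
tcp_rot: [3.142, -0.0, 1.91]
ft_force: [0.3, -0.3, -0.6]
opening: 0.999
grip_force: 0.0
```

```bash
cat >> h.py <<'E'
from scipy.spatial.transform import Rotation as Ro
def go(x,y,z,yaw):
    s=monitor.state();p=s["eef_pos"];r=s["tcp_rot"];R=Ro.from_euler("xyz",r).as_matrix()
    d=R.T@(np.array([x,y,z])-p)
    t=-(yaw-r[2]+np.pi)%(2*np.pi); t=t-2*np.pi if t>np.pi else t
    t=-((yaw-r[2]+np.pi)%(2*np.pi)-np.pi)
    print("t",round(s["t"],2),"pos",p.round(1),"rot",r.round(3),"shift",(d/150).round(3),"turn",round(t/(np.pi/2),3),"ft",s["ft_force"].round(1),"open",round(s["opening"]*95.1,1),"grip",round(s["grip_force"],1))
E
python3 -c "
from h import *
go(620,-278,130,1.911)"
```

```text
t 1.35 pos [ 234.6 -579.2  214.4] rot [ 3.142 -0.     1.91 ] shift [1.037 3.092 0.563] turn -0.0 ft [ 0.3 -0.3 -0.6] open 95.0 grip 0.0
```

Request:
move_arm --moves '[0.115, 0.343, 0.06, 0, 0.115, 0.343, 0.06, 0, 0.115, 0.343, 0.06, 0, 0.115, 0.343, 0.06, 0, 0.115, 0.343, 0.06, 0, 0.115, 0.343, 0.06, 0, 0.115, 0.343, 0.06, 0, 0.115, 0.343, 0.06, 0, 0.115, 0.343, 0.06, 0, 0, 0, 0, 0]'

```text
t: 2.6
eef_pos: [621.1, -275.3, 132.3]
tcp_rot: [-3.141, -0.001, 1.911]
ft_force: [-0.1, 0.3, -0.4]
opening: 0.998
grip_force: 0.0
```

```bash
python3 -c "
from h import *
go(620,-278,38,1.911)
cv2.imwrite('pics/s1.png',cv2.resize(viewer.read_camera('side')[150:430,200:520,::-1],None,fx=2,fy=2))"
```

```text
t 2.6 pos [ 621.1 -275.3  132.3] rot [-3.141e+00 -1.000e-03  1.911e+00] shift [-0.015 -0.012  0.629] turn 0.0 ft [-0.1  0.3 -0.4] open 94.9 grip 0.0
```

View pics/s1.png

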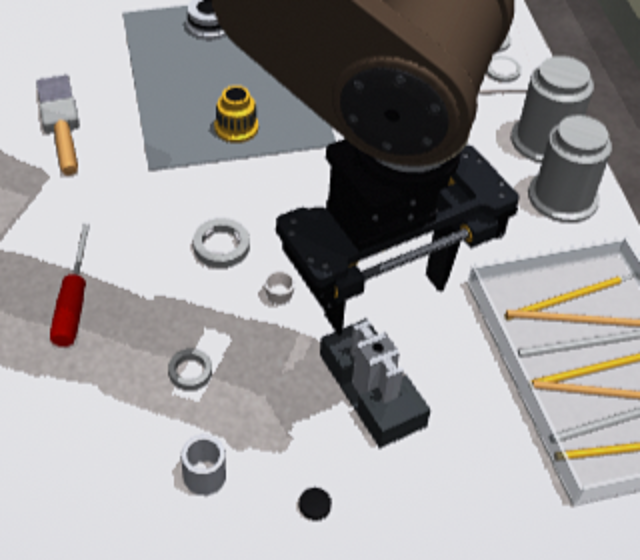

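The side view shows the fingers straddling the guide across its flat x faces; the nest is undisturbed. Descend.

Request:
move_arm --moves '[-0.015, -0.012, 0.16, 0, 0, 0, 0.16, 0, 0, 0, 0.16, 0, 0, 0, 0.13, 0, 0, 0, 0, 0, 0, 0, 0, 0]'

```text
t: 3.4
eef_pos: [618.4, -281.4, 43.0]
tcp_rot: [3.141, 0.001, 1.911]
ft_force: [-0.1, -0.0, 0.4]
opening: 0.998
grip_force: 0.0
```

Request:
move_arm --moves '[0, 0, 0, 0, 0, 0, 0, 0, 0, 0, 0, 0, 0, 0, 0, 0, 0, 0, 0, 0, 0, 0, 0, 0, 0, 0, 0, 0, 0, 0, 0, 0]' --claw 10

```text
t: 4.4
eef_pos: [618.6, -280.9, 42.2]
tcp_rot: [3.141, 0.0, 1.912]
ft_force: [3.0, 0.4, 0.4]
opening: 0.319
grip_force: 29.5
```

Request:
move_arm --moves '[0, 0, -0.05, 0, 0, 0, -0.1, 0, 0, 0, -0.15, 0, 0, 0, -0.15, 0, 0, 0, -0.15, 0, 0, 0, -0.1, 0, 0, 0, 0, 0]'

```text
t: 5.28
eef_pos: [618.4, -281.2, 148.6]
tcp_rot: [3.14, 0.002, 1.912]
ft_force: [0.4, 0.5, -1.6]
opening: 0.322
grip_force: 29.4
```

```bash
python3 -c "
from h import *
go(528,195,140,1.632)
cv2.imwrite('pics/s2.png',cv2.resize(viewer.read_camera('side')[200:420,240:520,::-1],None,fx=2,fy=2))"
```

```text
t 5.28 pos [ 618.4 -281.2  148.6] rot [3.140e+00 2.000e-03 1.912e+00] shift [3.194 0.493 0.052] turn 0.178 ft [ 0.4  0.5 -1.6] open 30.7 grip 29.4
```

View pics/s2.png

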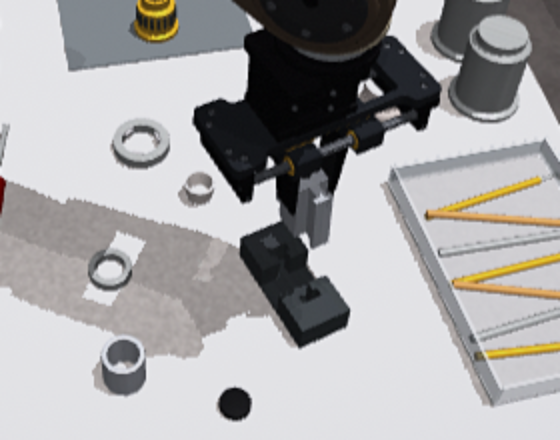

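The guide is clear of the nest, at about pixel (310,210), held upright, and the nest hasn't moved.

Request:
move_arm --moves '[0, 0, 0, 0.089, 0, 0, 0, 0.089, 0.4, -0.05, 0, 0, 0.4, -0.05, 0, 0, 0.4, -0.05, 0, 0, 0.4, -0.05, 0, 0, 0.4, -0.05, 0, 0, 0.4, -0.05, 0, 0, 0.4, -0.05, 0, 0, 0.39, -0.057, 0, 0]'

```text
t: 6.58
eef_pos: [527.0, 194.7, 146.3]
tcp_rot: [-3.14, 0.0, 1.632]
ft_force: [1.1, -0.7, -1.6]
opening: 0.315
grip_force: 29.9
```

Request:
move_arm --moves '[0, 0, 0, 0, 0, 0, 0, 0]'

```text
t: 6.82
eef_pos: [527.7, 192.7, 146.5]
tcp_rot: [-3.14, 0.0, 1.633]
ft_force: [0.6, 0.0, -0.8]
opening: 0.312
grip_force: 29.9
```

```bash
python3 -c "
from h import *
go(528,193,40.5,1.632)
a=cv2.resize(viewer.read_camera('side')[120:250,240:380,::-1],None,fx=2.8,fy=2.8)
b=cv2.resize(viewer.read_camera('top')[180:310,140:280,::-1],None,fx=2.8,fy=2.8)
cv2.imwrite('pics/s3.png',np.hstack([a,b]))"
```

```text
t 6.83 pos [527.7 192.7 146.5] rot [-3.14   0.     1.633] shift [0.002 0.003 0.706] turn 0.0 ft [ 0.6  0.  -0.8] open 29.6 grip 29.9
```

View pics/s3.png

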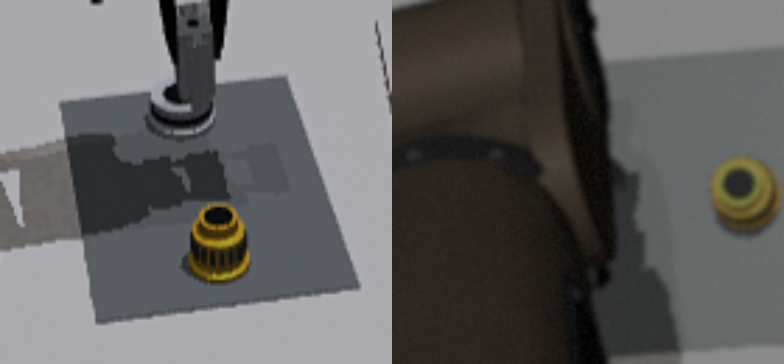

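Guide hangs upright over the mat between the barrel and helicoid. Lower it.

Request:
move_arm --moves '[0, 0, 0.2, 0, 0, 0, 0.2, 0, 0, 0, 0.15, 0, 0, 0, 0.1, 0, 0, 0, 0.04, 0, 0, 0, 0, 0, 0, 0, 0, 0]'

```text
t: 7.8
eef_pos: [528.4, 193.0, 44.3]
tcp_rot: [3.14, -0.0, 1.632]
ft_force: [1.7, -0.3, -1.1]
opening: 0.318
grip_force: 29.9
```

Request:
move_arm --moves '[0, 0, 0.012, 0, 0, 0, 0.008, 0, 0, 0, 0.006, 0, 0, 0, 0, 0]'

```text
t: 8.3
eef_pos: [528.3, 193.0, 40.1]
tcp_rot: [3.141, -0.0, 1.632]
ft_force: [0.4, -0.9, 3.9]
opening: 0.315
grip_force: 30.0
```

Contact made; release and rise.

Request:
move_arm --moves '[0, 0, 0, 0, 0, 0, 0, 0, 0, 0, 0, 0, 0, 0, 0, 0]' --claw 80

```text
t: 8.8
eef_pos: [528.0, 193.0, 39.6]
tcp_rot: [-3.142, 0.0, 1.632]
ft_force: [0.1, -0.2, 0.1]
opening: 0.678
grip_force: 0.0
```

Request:
move_arm --moves '[0, 0, -0.2, 0, 0, 0, -0.25, 0, 0, 0, -0.25, 0, 0, 0, 0, 0, 0, 0, 0, 0]'

```text
t: 9.43
eef_pos: [527.7, 192.9, 144.2]
tcp_rot: [-3.141, 0.0, 1.632]
ft_force: [-0.5, 0.1, -0.3]
opening: 0.842
grip_force: 0.0
```

```bash
python3 -c "
from h import *
go(455,-344,150,0.061)"
```

```text
t 9.43 pos [527.7 192.9 144.2] rot [-3.141  0.     1.632] shift [-3.543 -0.702 -0.038] turn 1.0 ft [-0.5  0.1 -0.3] open 80.1 grip 0.0
```

Request:
move_arm --moves '[-0.354, -0.07, 0, 0, -0.354, -0.07, 0, 0, -0.354, -0.07, 0, 0, -0.354, -0.07, 0, 0, -0.354, -0.07, 0, 0, -0.354, -0.07, 0, 0, -0.354, -0.07, 0, 0, -0.354, -0.07, 0, 0, -0.354, -0.07, 0, 0, -0.354, -0.07, 0, 0]'

```text
t: 10.68
eef_pos: [454.8, -345.0, 143.3]
tcp_rot: [-3.14, -0.002, 1.632]
ft_force: [1.4, 0.2, 0.1]
opening: 0.843
grip_force: 0.0
```

Request:
move_arm --moves '[0, 0, 0, 0.111, 0, 0, 0, 0.111, 0, 0, 0, 0.111, 0, 0, 0, 0.111, 0, 0, 0, 0.111, 0, 0, 0, 0.111, 0, 0, 0, 0.111, 0, 0, 0, 0.111, 0, 0, 0, 0.111, 0, 0, 0, 0]'

```text
t: 11.92
eef_pos: [455.4, -343.2, 143.5]
tcp_rot: [-3.14, 0.001, 0.064]
ft_force: [0.8, -0.1, 0.2]
opening: 0.84
grip_force: 0.0
```

```bash
python3 -c "
from h import *
go(455,-344,14,0.061)
a=cv2.resize(viewer.read_camera('side')[120:250,240:380,::-1],None,fx=2.8,fy=2.8)
b=cv2.resize(viewer.read_camera('top')[180:310,140:280,::-1],None,fx=2.8,fy=2.8)
c=cv2.resize(viewer.read_camera('side')[260:460,200:480,::-1],None,fx=2.8,fy=1.15)
c=cv2.resize(viewer.read_camera('side')[290:440,200:480,::-1],None,fx=1.5,fy=1.5)
o=np.zeros((364+225,784,3),np.uint8);o[:364]=np.hstack([a,b]);o[364:,:420]=c
cv2.imwrite('pics/s4.png',o)"
```

```text
t 11.93 pos [ 455.4 -343.2  143.5] rot [-3.14e+00  1.00e-03  6.40e-02] shift [-0.001  0.006  0.863] turn 0.002 ft [ 0.8 -0.1  0.2] open 79.9 grip 0.0
```

View pics/s4.png

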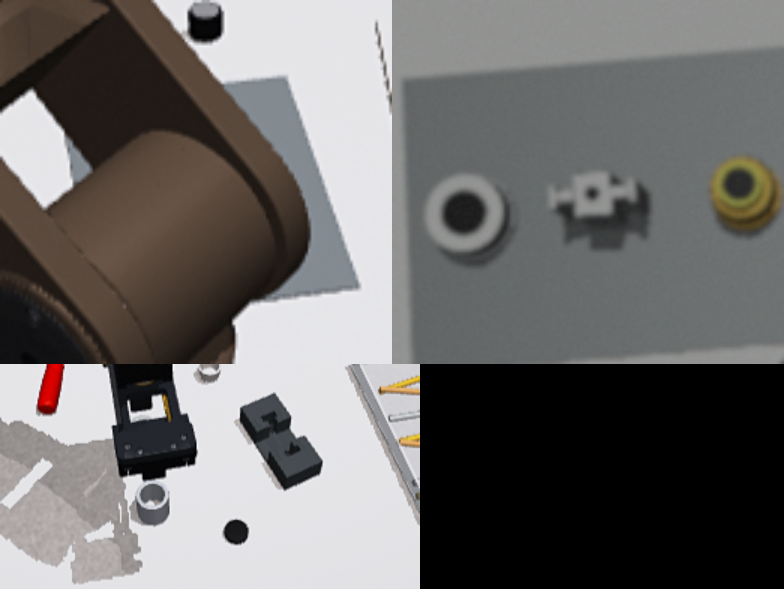

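The top view shows the guide upright with its tongues pointing at barrel and helicoid, hole at pixel about (211.2,248.7). The tube stands below the gripper. Descend and grip.

Request:
move_arm --moves '[0, 0.006, 0.25, 0, 0, 0, 0.25, 0, 0, 0, 0.2, 0, 0, 0, 0.12, 0, 0, 0, 0.03, 0, 0, 0, 0, 0]'

```text
t: 12.88
eef_pos: [456.0, -344.6, 17.7]
tcp_rot: [3.141, -0.0, 0.063]
ft_force: [-0.0, 0.2, -0.6]
opening: 0.842
grip_force: 0.0
```

Request:
move_arm --moves '[0, 0, 0, 0, 0, 0, 0, 0, 0, 0, 0, 0, 0, 0, 0, 0, 0, 0, 0, 0]' --claw 15

```text
t: 13.5
eef_pos: [455.8, -344.4, 17.3]
tcp_rot: [3.141, -0.0, 0.063]
ft_force: [-0.3, -0.3, 1.3]
opening: 0.382
grip_force: 30.0
```

```bash
python3 -c "
from h import *
g=px('top',211.2,248.7,67);print('guide',g)
a=.061;go(*(np.array([527.9,194.6])+74*np.array([np.cos(a),np.sin(a)])),150,.061)"
```

```text
guide [527.2 195.4]
t 13.5 pos [ 455.8 -344.4   17.3] rot [ 3.141 -0.     0.063] shift [ 1.199 -3.555 -0.885] turn 0.001 ft [-0.3 -0.3  1.3] open 36.3 grip 30.0
```

Request:
move_arm --moves '[0, 0, -0.1, 0, 0, 0, -0.2, 0, 0, 0, -0.25, 0, 0, 0, -0.2, 0, 0, 0, -0.14, 0, 0, 0, 0, 0, 0, 0, 0, 0]'

```text
t: 14.38
eef_pos: [455.4, -344.1, 150.3]
tcp_rot: [-3.141, 0.0, 0.063]
ft_force: [-0.4, -0.5, -0.7]
opening: 0.381
grip_force: 30.0
```

```bash
python3 -c "
from h import *
a=.061;go(*(np.array([527.6,195])+74*np.array([np.cos(a),np.sin(a)])),150,.061)
cv2.imwrite('pics/s5.png',cv2.resize(viewer.read_camera('side')[220:420,200:440,::-1],None,fx=2.5,fy=2.5))"
```

```text
t 14.38 pos [ 455.4 -344.1  150.3] rot [-3.141  0.     0.063] shift [ 1.199e+00 -3.556e+00  3.000e-03] turn 0.001 ft [-0.4 -0.5 -0.7] open 36.2 grip 30.0
```

View pics/s5.png

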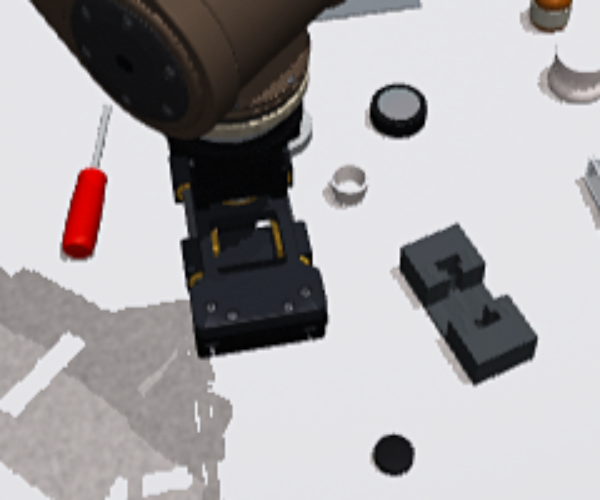

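The tube has left the bench and is held, hidden by the gripper. Carry it behind the guide.

Request:
move_arm --moves '[0.12, -0.356, 0, 0, 0.12, -0.356, 0, 0, 0.12, -0.356, 0, 0, 0.12, -0.356, 0, 0, 0.12, -0.356, 0, 0, 0.12, -0.356, 0, 0, 0.12, -0.356, 0, 0, 0.12, -0.356, 0, 0, 0.12, -0.356, 0, 0, 0.12, -0.356, 0, 0]'

```text
t: 15.68
eef_pos: [601.8, 201.7, 149.5]
tcp_rot: [3.141, 0.002, 0.063]
ft_force: [-0.8, -1.0, -0.8]
opening: 0.383
grip_force: 30.0
```

Request:
move_arm --moves '[0, 0, 0, 0, 0, 0, 0, 0]'

```text
t: 15.92
eef_pos: [601.3, 199.6, 149.6]
tcp_rot: [3.141, 0.002, 0.063]
ft_force: [-0.4, 0.0, -0.4]
opening: 0.376
grip_force: 30.0
```

```bash
python3 -c "
from h import *
a=.061;go(*(np.array([527.6,195])+74*np.array([np.cos(a),np.sin(a)])),19.3,.061)
cv2.imwrite('pics/s6.png',cv2.resize(viewer.read_camera('side')[80:260,220:420,::-1],None,fx=3,fy=3))"
```

```text
t 15.93 pos [601.3 199.6 149.6] rot [3.141e+00 2.000e-03 6.300e-02] shift [ 0.003 -0.     0.869] turn 0.001 ft [-0.4  0.  -0.4] open 35.8 grip 30.0
```

View pics/s6.png

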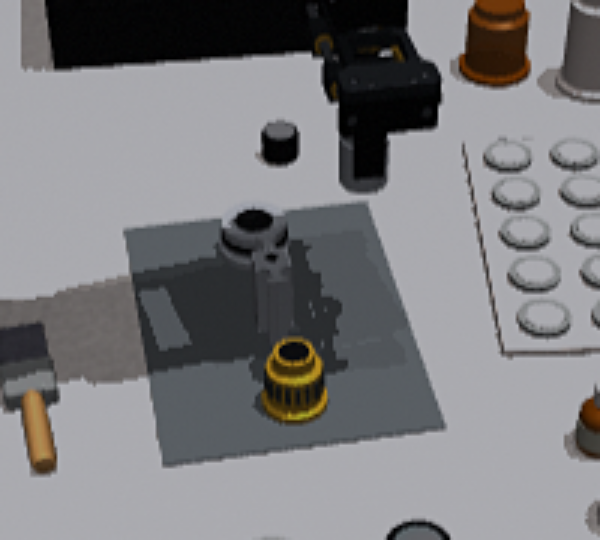

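The tube hangs upright, about 5 mm towards the robot relative to the fingers; I correct for that (guide and tube clear).

Request:
move_arm --moves '[0.036, 0, 0.25, 0, 0, 0, 0.25, 0, 0, 0, 0.2, 0, 0, 0, 0.1, 0, 0, 0, 0.04, 0, 0, 0, 0, 0, 0, 0, 0, 0]'

```text
t: 16.85
eef_pos: [607.8, 200.2, 25.8]
tcp_rot: [-3.141, -0.002, 0.063]
ft_force: [0.3, 0.2, -0.6]
opening: 0.379
grip_force: 30.0
```

Request:
move_arm --moves '[0, 0, 0.012, 0, 0, 0, 0.008, 0, 0, 0, 0.006, 0, 0, 0, 0, 0]'

```text
t: 17.35
eef_pos: [607.2, 200.2, 20.7]
tcp_rot: [3.141, 0.0, 0.063]
ft_force: [-0.3, -0.3, -0.1]
opening: 0.383
grip_force: 30.0
```

Request:
move_arm --moves '[0, 0, 0.007, 0, 0, 0, 0.003, 0, 0, 0, 0, 0]'

```text
t: 17.73
eef_pos: [607.3, 200.2, 19.3]
tcp_rot: [3.142, -0.0, 0.063]
ft_force: [0.0, -0.3, 0.3]
opening: 0.383
grip_force: 30.0
```

Request:
move_arm --moves '[0, 0, 0, 0, 0, 0, 0, 0, 0, 0, 0, 0, 0, 0, 0, 0]' --claw 75

```text
t: 18.23
eef_pos: [607.3, 200.2, 19.3]
tcp_rot: [3.142, -0.0, 0.063]
ft_force: [0.7, 0.1, -0.9]
opening: 0.747
grip_force: 0.0
```

Request:
move_arm --moves '[0, 0, -0.2, 0, 0, 0, -0.3, 0, 0, 0, -0.3, 0, 0, 0, -0.1, 0, 0, 0, 0, 0]'

```text
t: 18.85
eef_pos: [607.3, 200.2, 154.6]
tcp_rot: [-3.142, -0.001, 0.063]
ft_force: [-0.1, -0.4, -1.2]
opening: 0.789
grip_force: 0.0
```

```bash
python3 -c "
from h import *
go(496.4,-86.5,150,0.061)"
```

```text
t 18.85 pos [607.3 200.2 154.6] rot [-3.142e+00 -1.000e-03  6.300e-02] shift [-0.858  1.861  0.03 ] turn 0.001 ft [-0.1 -0.4 -1.2] open 75.0 grip 0.0
```

Request:
move_arm --moves '[-0.143, 0.31, 0, 0, -0.143, 0.31, 0, 0, -0.143, 0.31, 0, 0, -0.143, 0.31, 0, 0, -0.143, 0.31, 0, 0, -0.143, 0.31, 0, 0, 0, 0, 0, 0, 0, 0, 0, 0]' --claw 85

```text
t: 19.85
eef_pos: [496.0, -86.1, 153.3]
tcp_rot: [-3.141, 0.002, 0.062]
ft_force: [0.7, -1.4, 0.8]
opening: 0.896
grip_force: 0.0
```

```bash
python3 -c "
from h import *
go(496.4,-86.5,4,0.061)
a=cv2.resize(viewer.read_camera('side')[100:320,240:420,::-1],None,fx=2.4,fy=2.4)
b=cv2.resize(viewer.read_camera('top')[190:310,140:280,::-1],None,fx=2.5,fy=2.5)
o=np.zeros((528,782,3),np.uint8);o[:,:432]=a;o[:300,432:]=b
cv2.imwrite('pics/s7.png',o)"
```

```text
t 19.85 pos [496.  -86.1 153.3] rot [-3.141e+00  2.000e-03  6.200e-02] shift [0.004 0.004 0.995] turn 0.001 ft [ 0.7 -1.4  0.8] open 85.2 grip 0.0
```

View pics/s7.png

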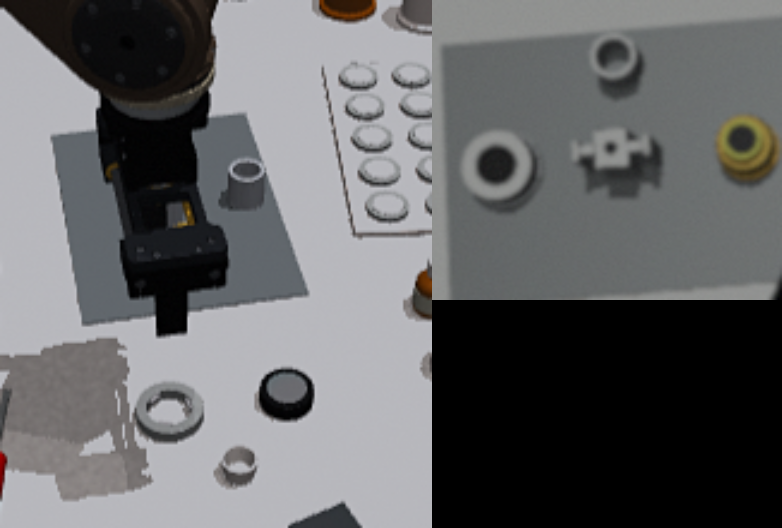

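The tube stands upright behind the guide (rim at top pixel about (212.5,212.9)) and the ring lies below the gripper. Lower, squeeze along y, then regrip turned by 90° to centre it.

Request:
move_arm --moves '[0.004, 0.004, 0.3, 0, 0, 0, 0.3, 0, 0, 0, 0.22, 0, 0, 0, 0.12, 0, 0, 0, 0.03, 0, 0, 0, 0, 0, 0, 0, 0, 0]'

```text
t: 20.82
eef_pos: [497.4, -86.7, 9.6]
tcp_rot: [3.141, -0.001, 0.063]
ft_force: [0.7, 0.8, -0.3]
opening: 0.893
grip_force: 0.0
```

```bash
python3 -c "
from h import *
t=px('top',212.5,212.9,42);d=t-[527.4,195.1];a=.061;print(t,np.hypot(*d),d@[-np.sin(a),np.cos(a)])
go(496.4,-86.5,4,0.061)"
```

```text
[604.3 198.3] 76.96655117646884 -1.493943155497659
t 20.82 pos [497.4 -86.7   9.6] rot [ 3.141e+00 -1.000e-03  6.300e-02] shift [-0.007 -0.002  0.037] turn 0.001 ft [ 0.7  0.8 -0.3] open 84.9 grip 0.0
```

Request:
move_arm --moves '[-0.006, 0, 0.015, 0, 0, 0, 0.012, 0, 0, 0, 0, 0, 0, 0, 0, 0]'

```text
t: 21.32
eef_pos: [496.1, -87.0, 4.8]
tcp_rot: [3.142, -0.0, 0.063]
ft_force: [-1.0, -0.6, 0.7]
opening: 0.894
grip_force: 0.0
```

Request:
move_arm --moves '[0, 0, 0, 0, 0, 0, 0, 0, 0, 0, 0, 0, 0, 0, 0, 0]' --claw 45

```text
t: 21.82
eef_pos: [496.1, -86.9, 4.8]
tcp_rot: [3.142, 0.0, 0.063]
ft_force: [-0.4, 0.3, -0.1]
opening: 0.626
grip_force: 30.0
```

Request:
move_arm --moves '[0, 0, 0, 0, 0, 0, 0, 0, 0, 0, 0, 0, 0, 0, -0.15, 0, 0, 0, -0.15, 0, 0, 0, 0, 0]' --claw 85

```text
t: 22.58
eef_pos: [496.7, -87.1, 50.9]
tcp_rot: [3.141, -0.003, 0.063]
ft_force: [0.3, 0.7, -0.4]
opening: 0.891
grip_force: 0.0
```

Request:
move_arm --moves '[0, 0, 0, -0.111, 0, 0, 0, -0.111, 0, 0, 0, -0.111, 0, 0, 0, -0.111, 0, 0, 0, -0.111, 0, 0, 0, -0.111, 0, 0, 0, -0.111, 0, 0, 0, -0.111, 0, 0, 0, -0.111, 0, 0, 0, 0]'

```text
t: 23.82
eef_pos: [495.8, -86.9, 49.0]
tcp_rot: [-3.141, -0.0, 1.631]
ft_force: [-0.0, -0.3, 0.0]
opening: 0.894
grip_force: 0.0
```

Request:
move_arm --moves '[0, 0, 0.15, 0, 0, 0, 0.1, 0, 0, 0, 0.05, 0, 0, 0, 0, 0, 0, 0, 0, 0]'

```text
t: 24.45
eef_pos: [496.3, -87.0, 5.1]
tcp_rot: [3.141, 0.0, 1.632]
ft_force: [-0.5, 0.2, 0.5]
opening: 0.899
grip_force: 0.0
```

Request:
move_arm --moves '[0, 0, 0, 0, 0, 0, 0, 0, 0, 0, 0, 0, 0, 0, 0, 0]' --claw 45

```text
t: 24.95
eef_pos: [496.3, -87.0, 5.0]
tcp_rot: [3.141, 0.0, 1.632]
ft_force: [0.2, -0.2, 2.5]
opening: 0.617
grip_force: 30.0
```

Request:
move_arm --moves '[0, 0, -0.1, 0, 0, 0, -0.2, 0, 0, 0, -0.25, 0, 0, 0, -0.25, 0, 0, 0, 0, 0]'

```text
t: 25.58
eef_pos: [497.0, -87.2, 127.8]
tcp_rot: [3.137, 0.002, 1.632]
ft_force: [0.1, 0.4, -0.6]
opening: 0.613
grip_force: 30.0
```

```bash
python3 -c "
from h import *
go(522.3,294.3,125,1.632)"
```

```text
t 25.57 pos [497.  -87.2 127.8] rot [3.137e+00 2.000e-03 1.632e+00] shift [2.528 0.324 0.015] turn 0.0 ft [ 0.1  0.4 -0.6] open 58.3 grip 30.0
```

Request:
move_arm --moves '[0.316, 0.041, 0, 0, 0.316, 0.041, 0, 0, 0.316, 0.041, 0, 0, 0.316, 0.041, 0, 0, 0.316, 0.041, 0, 0, 0.316, 0.041, 0, 0, 0.316, 0.041, 0, 0, 0.316, 0.041, 0, 0, 0, 0, 0, 0, 0, 0, 0, 0]'

```text
t: 26.82
eef_pos: [521.3, 294.1, 124.0]
tcp_rot: [-3.14, 0.001, 1.633]
ft_force: [0.2, 0.5, 0.2]
opening: 0.613
grip_force: 30.0
```

```bash
python3 -c "
from h import *
go(522.3,294.3,37,1.632)
cv2.imwrite('pics/s8.png',cv2.resize(viewer.read_camera('side')[80:240,240:400,::-1],None,fx=3.6,fy=3.6))"
```

```text
t 26.82 pos [521.3 294.1 124. ] rot [-3.140e+00  1.000e-03  1.633e+00] shift [0.001 0.007 0.58 ] turn 0.0 ft [0.2 0.5 0.2] open 58.3 grip 30.0
```

View pics/s8.png

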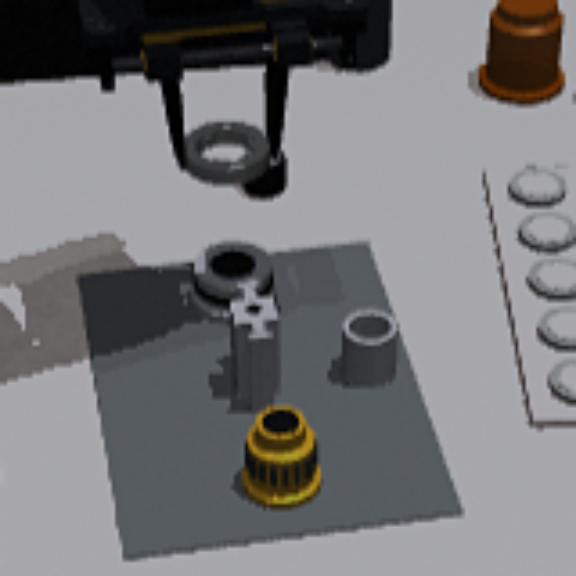

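Ring held level, top centre at about (302.3,120.3); barrel disc centre (304.8,153.4). Check the relative offset with the same camera.

```bash
python3 -c "
from h import *
print(px('side',302.4,120.4,133),px('side',304.8,153.4,32))"
```

```text
[521.  285.6] [523.8 288.8]
```

Request:
move_arm --moves '[0.005, 0.012, 0.25, 0, 0, 0, 0.2, 0, 0, 0, 0.08, 0, 0, 0, 0.02, 0, 0, 0, 0, 0, 0, 0, 0, 0]'

```text
t: 27.62
eef_pos: [524.2, 295.5, 43.2]
tcp_rot: [3.14, -0.0, 1.632]
ft_force: [-0.0, -0.6, -1.0]
opening: 0.612
grip_force: 30.0
```

Request:
move_arm --moves '[0, -0.004, 0.016, 0, 0, 0, 0.012, 0, 0, 0, 0.006, 0, 0, 0, 0, 0, 0, 0, 0, 0]'

```text
t: 28.25
eef_pos: [523.2, 295.4, 37.1]
tcp_rot: [3.142, 0.0, 1.632]
ft_force: [-0.0, -0.1, -0.9]
opening: 0.614
grip_force: 30.0
```

Resting height reached (37 = 32+5). Release and rise, then head to the cell.

Request:
move_arm --moves '[0, 0, 0, 0, 0, 0, 0, 0, 0, 0, 0, 0, 0, 0, 0, 0]' --claw 80

```text
t: 28.75
eef_pos: [523.2, 295.3, 37.2]
tcp_rot: [3.141, 0.0, 1.632]
ft_force: [0.2, 0.3, 0.2]
opening: 0.838
grip_force: 0.0
```

Request:
move_arm --moves '[0, 0, -0.15, 0, 0, 0, -0.25, 0, 0, 0, -0.25, 0, 0, 0, 0, 0, 0, 0, 0, 0]'

```text
t: 29.38
eef_pos: [522.8, 295.2, 134.1]
tcp_rot: [-3.141, 0.0, 1.632]
ft_force: [-0.1, -0.4, 0.5]
opening: 0.842
grip_force: 0.0
```

```bash
python3 -c "
from h import *
go(601.9,-81,130,1.632)"
```

```text
t 29.38 pos [522.8 295.2 134.1] rot [-3.141  0.     1.632] shift [-2.536  0.373  0.028] turn -0.0 ft [-0.1 -0.4  0.5] open 80.1 grip 0.0
```

Request:
move_arm --moves '[-0.317, 0.0465, 0, 0, -0.317, 0.0465, 0, 0, -0.317, 0.0465, 0, 0, -0.317, 0.0465, 0, 0, -0.317, 0.0465, 0, 0, -0.317, 0.0465, 0, 0, -0.317, 0.0465, 0, 0, -0.317, 0.0465, 0, 0, 0, 0, 0, 0, 0, 0, 0, 0]'

```text
t: 30.62
eef_pos: [601.4, -80.4, 133.5]
tcp_rot: [-3.14, -0.001, 1.632]
ft_force: [-0.3, -0.1, -0.5]
opening: 0.842
grip_force: 0.0
```

```bash
python3 -c "
from h import *
go(601.9,-81,6,1.632)
a=cv2.resize(viewer.read_camera('side')[100:310,250:390,::-1],None,fx=2.8,fy=2.8)
b=cv2.resize(viewer.read_camera('top')[200:310,140:280,::-1],None,fx=2.8,fy=2.8)
o=np.zeros((588,784,3),np.uint8);o[:,:392]=a;o[:308,392:]=b
cv2.imwrite('pics/s9.png',o)"
```

```text
t 30.62 pos [601.4 -80.4 133.5] rot [-3.140e+00 -1.000e-03  1.632e+00] shift [-0.005  0.005  0.85 ] turn -0.0 ft [-0.3 -0.1 -0.5] open 80.1 grip 0.0
```

View pics/s9.png

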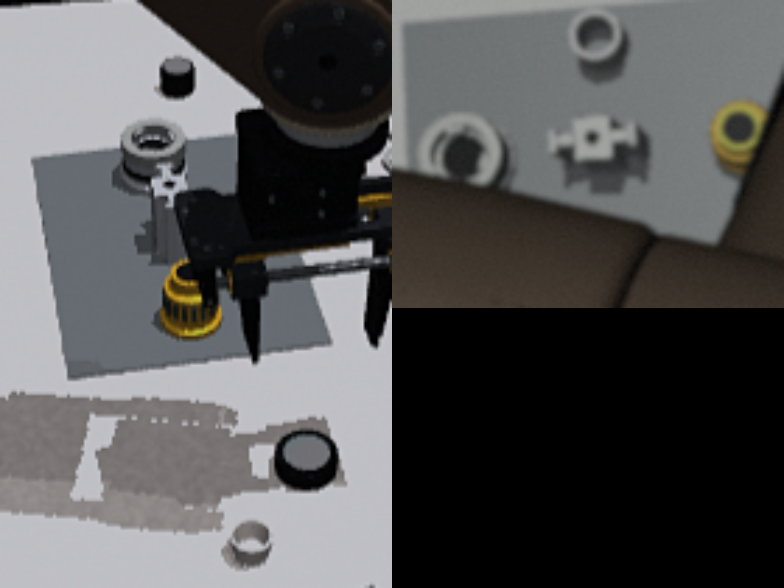

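The ring sits on the barrel, roughly concentric with the dark disc (top pixel about (164.9,255.5)). Cell is below the gripper.

Request:
move_arm --moves '[-0.005, 0.005, 0.25, 0, 0, 0, 0.25, 0, 0, 0, 0.2, 0, 0, 0, 0.1, 0, 0, 0, 0.03, 0, 0, 0, 0, 0, 0, 0, 0, 0]'

```text
t: 31.6
eef_pos: [603.4, -81.7, 11.2]
tcp_rot: [3.14, 0.001, 1.632]
ft_force: [-0.3, 0.1, 0.3]
opening: 0.84
grip_force: 0.0
```

```bash
python3 -c "
from h import *
print(px('top',164.9,255.5,46)); go(601.9,-81,6,1.632)"
```

```text
[519.3 291.3]
t 31.6 pos [603.4 -81.7  11.2] rot [3.140e+00 1.000e-03 1.632e+00] shift [ 0.005 -0.01   0.035] turn 0.0 ft [-0.3  0.1  0.3] open 79.9 grip 0.0
```

Request:
move_arm --moves '[0, -0.004, 0.016, 0, 0, 0, 0.012, 0, 0, 0, 0, 0, 0, 0, 0, 0]'

```text
t: 32.1
eef_pos: [602.3, -81.7, 6.0]
tcp_rot: [3.142, 0.0, 1.632]
ft_force: [1.4, 0.0, -0.7]
opening: 0.841
grip_force: 0.0
```

Request:
move_arm --moves '[0, 0, 0, 0, 0, 0, 0, 0, 0, 0, 0, 0, 0, 0, 0, 0]' --claw 35

```text
t: 32.6
eef_pos: [602.3, -81.7, 6.0]
tcp_rot: [3.141, 0.0, 1.632]
ft_force: [-0.4, -0.2, -1.0]
opening: 0.487
grip_force: 30.0
```

Request:
move_arm --moves '[0, 0, 0, 0, 0, 0, 0, 0, 0, 0, 0, 0, 0, 0, -0.15, 0, 0, 0, -0.15, 0, 0, 0, 0, 0]' --claw 80

```text
t: 33.35
eef_pos: [603.0, -81.8, 52.3]
tcp_rot: [3.139, 0.001, 1.632]
ft_force: [-0.2, -0.6, 0.1]
opening: 0.842
grip_force: 0.0
```

Request:
move_arm --moves '[0, 0, 0, 0.111, 0, 0, 0, 0.111, 0, 0, 0, 0.111, 0, 0, 0, 0.111, 0, 0, 0, 0.111, 0, 0, 0, 0.111, 0, 0, 0, 0.111, 0, 0, 0, 0.111, 0, 0, 0, 0.111, 0, 0, 0, 0]'

```text
t: 34.6
eef_pos: [602.0, -81.6, 50.1]
tcp_rot: [-3.141, 0.001, 0.064]
ft_force: [-0.2, -0.2, 0.8]
opening: 0.84
grip_force: 0.0
```

Request:
move_arm --moves '[0, 0, 0.15, 0, 0, 0, 0.1, 0, 0, 0, 0.05, 0, 0, 0, 0, 0, 0, 0, 0, 0]'

```text
t: 35.22
eef_pos: [602.6, -81.7, 6.4]
tcp_rot: [3.141, -0.001, 0.063]
ft_force: [-0.4, -0.0, -0.1]
opening: 0.834
grip_force: 0.0
```

Request:
move_arm --moves '[0, 0, 0, 0, 0, 0, 0, 0, 0, 0, 0, 0, 0, 0, 0, 0]' --claw 35

```text
t: 35.72
eef_pos: [602.3, -81.6, 6.1]
tcp_rot: [3.141, -0.0, 0.063]
ft_force: [-0.3, -0.1, 0.7]
opening: 0.487
grip_force: 30.0
```

Request:
move_arm --moves '[0, 0, -0.08, 0, 0, 0, -0.15, 0, 0, 0, -0.25, 0, 0, 0, -0.25, 0, 0, 0, -0.1, 0, 0, 0, 0, 0, 0, 0, 0, 0]'

```text
t: 36.6
eef_pos: [601.7, -81.5, 129.2]
tcp_rot: [-3.141, 0.002, 0.063]
ft_force: [-0.4, 0.2, -0.3]
opening: 0.487
grip_force: 30.0
```

```bash
python3 -c "
from h import *
go(523.1,295.3,130,.063)"
```

```text
t 36.6 pos [601.7 -81.5 129.2] rot [-3.141e+00  2.000e-03  6.300e-02] shift [-0.365 -2.54  -0.004] turn -0.0 ft [-0.4  0.2 -0.3] open 46.3 grip 30.0
```

Request:
move_arm --moves '[-0.0456, -0.3175, 0, 0, -0.0456, -0.3175, 0, 0, -0.0456, -0.3175, 0, 0, -0.0456, -0.3175, 0, 0, -0.0456, -0.3175, 0, 0, -0.0456, -0.3175, 0, 0, -0.0456, -0.3175, 0, 0, -0.0456, -0.3175, 0, 0, 0, 0, 0, 0, 0, 0, 0, 0]'

```text
t: 37.85
eef_pos: [523.4, 294.7, 129.3]
tcp_rot: [3.141, 0.002, 0.063]
ft_force: [-0.5, -0.4, -0.1]
opening: 0.488
grip_force: 30.0
```

Request:
move_arm --moves '[0, 0, 0.2, 0, 0, 0, 0.15, 0, 0, 0, 0.08, 0, 0, 0, 0.03, 0, 0, 0, 0, 0, 0, 0, 0, 0]'

```text
t: 38.6
eef_pos: [524.1, 295.2, 62.1]
tcp_rot: [-3.141, -0.001, 0.063]
ft_force: [1.1, -0.5, 0.2]
opening: 0.489
grip_force: 30.0
```

```bash
python3 -c "
from h import *
go(523.1,295.3,52.2,.063)
cv2.imwrite('pics/s10.png',cv2.resize(viewer.read_camera('side')[100:230,240:400,::-1],None,fx=4,fy=4))"
```

```text
t 38.6 pos [524.1 295.2  62.1] rot [-3.141e+00 -1.000e-03  6.300e-02] shift [-0.007 -0.001  0.066] turn -0.0 ft [ 1.1 -0.5  0.2] open 46.5 grip 30.0
```

View pics/s10.png

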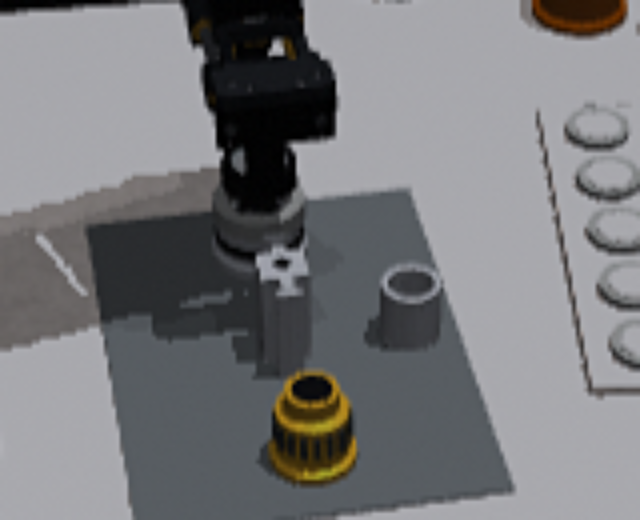

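The cell hangs level, centred over the ring (cell 220–297, ring 213–305). Lower gently.

Request:
move_arm --moves '[-0.003, 0, 0.025, 0, 0, 0, 0.018, 0, 0, 0, 0.01, 0, 0, 0, 0.005, 0, 0, 0, 0, 0, 0, 0, 0, 0]'

```text
t: 39.4
eef_pos: [523.4, 295.2, 52.8]
tcp_rot: [3.142, -0.0, 0.063]
ft_force: [-0.1, 0.2, 0.1]
opening: 0.487
grip_force: 30.0
```

Request:
move_arm --moves '[0, 0, 0.004, 0, 0, 0, 0.002, 0, 0, 0, 0, 0]'

```text
t: 39.78
eef_pos: [523.4, 295.1, 52.1]
tcp_rot: [3.142, -0.0, 0.063]
ft_force: [-1.6, -1.1, 3.7]
opening: 0.484
grip_force: 30.0
```

Request:
move_arm --moves '[0, 0, 0, 0, 0, 0, 0, 0, 0, 0, 0, 0, 0, 0, 0, 0]' --claw 70

```text
t: 40.28
eef_pos: [523.3, 295.1, 51.8]
tcp_rot: [3.141, 0.0, 0.063]
ft_force: [-0.8, -0.4, -0.1]
opening: 0.733
grip_force: 0.0
```

Request:
move_arm --moves '[0, 0, -0.1, 0, 0, 0, -0.25, 0, 0, 0, -0.3, 0, 0, 0.4, 0, 0, 0, 0.4, 0, 0, 0, 0.4, 0, 0, 0, 0.4, 0, 0, 0, 0.4, 0, 0, 0, 0, 0, 0, 0, 0, 0, 0]'

```text
t: 41.52
eef_pos: [542.2, -4.1, 150.0]
tcp_rot: [3.142, -0.001, 0.062]
ft_force: [-0.5, 0.1, 0.5]
opening: 0.735
grip_force: 0.0
```

```bash
python3 -c "
from h import *
a=cv2.resize(viewer.read_camera('side')[110:250,250:390,::-1],None,fx=2.8,fy=2.8)
b=cv2.resize(viewer.read_camera('top')[180:320,140:280,::-1],None,fx=2.8,fy=2.8)
cv2.imwrite('pics/s11.png',np.hstack([a,b]))"
```

```text
(no output)
```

View pics/s11.png

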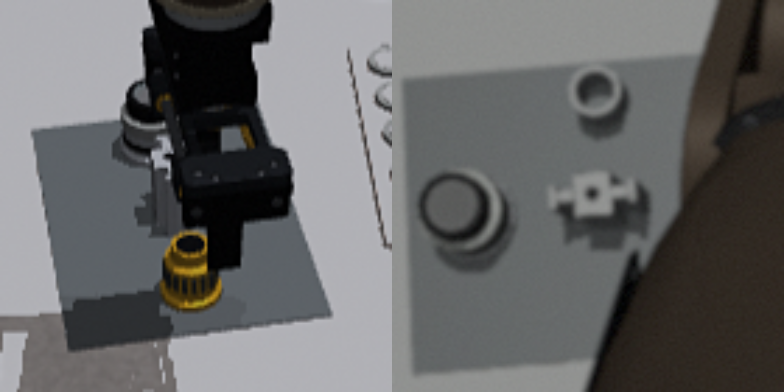

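The cell lies glass up on the ring (glass centre at about top pixel (162.2,253.2)); guide and tube stand. Compute positions.

```bash
python3 -c "
from h import *
im=viewer.read_camera('top')
cv2.imwrite('pics/s12.png',cv2.convertScaleAbs(cv2.resize(im[230:285,140:200,::-1],None,fx=10,fy=10,interpolation=cv2.INTER_CUBIC),alpha=1.6))
print('cell',px('top',162.2,253.2,65),'ring',px('top',165,255.4,46))"
```

```text
cell [521.  291.5] ring [519.5 291.1]
```

View pics/s12.png

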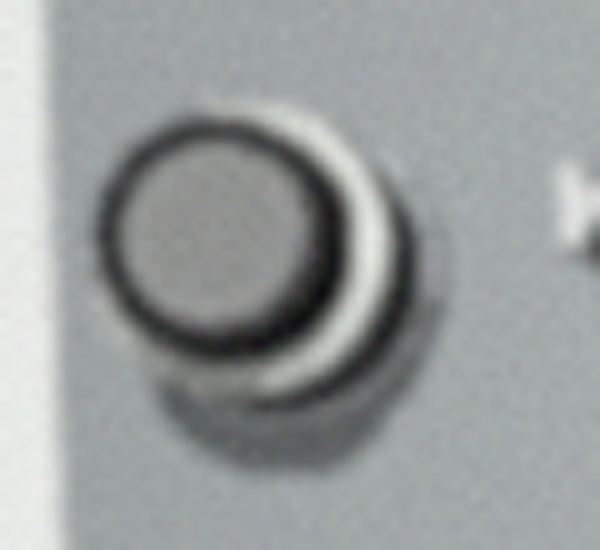

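Enlarged, the glass centre is at (160.8,252.9) and the ring centre at about (163.7,254.3). Both project to about (521.5,294), within about 2 mm of the barrel.

```bash
python3 -c "
from h import *
print('cell',px('top',160.8,252.9,65),'ring',px('top',163.7,254.3,46))
print(order.job_done())"
```

```text
cell [521.7 294.3] ring [521.8 293.7]
the job is handed in; nothing more can be done
None
```

The job is handed in (no verdict came back): the camera showed the guide and tube in place on the mat and the ring and lens cell stacked centred on the barrel within about 2 mm, all released; the nest and spare ring were never touched after the guide came out, though I didn't re-measure either at the end.

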